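# Pack a conveyor guide kit in its two-layer box at the deburring bench

### The job

Pack the freshly deburred guide kit into the open white box: the large roller, the small roller and the slide block each go upright, fully down into the foam pocket of its own shape and size. Then the brown divider goes over them, lengthwise in the box, with both its legs standing on the foam, and last the long black wear strip goes on its foot between the divider's two rails, about midway along. Set every piece down, do not drop it, and leave all of it at rest in the box.

Things in the scene. Friction and masses are not known exactly. Their poses are not given: they have to be found in the camera images.
- roller_large_c (a point): Large guide roller: upright black plastic cylinder, 48 mm diameter, 38 mm tall, steel bush in its bore, about 110 g, loose on the bench. This point is its centre, 19 mm above its underside; z is its axis. Goes into the large round pocket (insert_large_round).
- roller_small_c (a point): Small guide roller: upright black plastic cylinder, 30 mm diameter, 38 mm tall, steel bush in its bore, about 50 g, loose on the bench. This point is its centre, 19 mm above its underside; z is its axis. Goes into the small round pocket (insert_small_round).
- slide_block_c (a point): Slide block: black plastic, 50 mm long (its x), 26 mm wide (y), 38 mm tall, with a shallow groove along its top (10 mm wide, 7 mm deep) and two steel screws in it; about 65 g, loose on the bench. This point is its centre, 19 mm above its underside. Stands groove up in the oblong pocket (insert_oblong), its x along the pocket's y, either way round.
- divider_c (a point): Divider: brown cardboard bridge 254 mm long (x), 94 wide (y), 53 tall, 90 g, standing loose on 7 mm thick legs across both ends. 5 mm board, its top 37 mm above the feet; on it two rails along x, 160 long, 16 high, 32 mm apart inside, 44 over their outer faces: pinch these at mid-length to carry it. Point: its centre, 26.5 mm above the feet. Fits the box 7 mm loose all round, either way round.
- wear_strip_c (a point): Wear strip: straight black plastic bar 200 mm long (its x), 36 mm tall, in section an upside-down T: foot 20 mm wide, 8 mm high, web 12 mm wide; about 140 g, standing loose on its foot. This point is its centre, 18 mm above its underside. Goes on its foot between the divider's rails, its x along the divider's, either way round; its upper 20 mm then stand above the rails.
- box: White cardboard box, open on top, fixed, outside 276 mm long (x) by 116 wide (y) by 76 high, walls 4 mm. Origin: centre of its underside, on the bench. Level grey foam covers its floor, top 20 mm above the bench: three inserts in a row along x (-78, 0, +78 mm, any order), a strip at each end. Parts in the pockets reach 48 mm above the bench; the divider's underside, legs on the foam, is at 52 mm.
- insert_large_round: Grey foam insert, 78 mm (x, along the box) by 106 mm (y) by 16 mm thick, fixed in the box, with a round pocket of 64 mm diameter in its middle, 10 mm deep. Origin: centre of its underside, 4 mm above the bench; the pocket's floor is 6 mm and the foam's top 16 mm above the origin.
- insert_small_round: Grey foam insert of the same size, fixed in the box, with a round pocket of 46 mm diameter in its middle, 10 mm deep. Origin: centre of its underside, 4 mm above the bench; the pocket's floor is 6 mm and the foam's top 16 mm above the origin.
- insert_oblong: Grey foam insert of the same size, fixed in the box, with an oblong pocket in its middle, 42 mm along x by 66 mm along y, 10 mm deep. Origin: centre of its underside, 4 mm above the bench; the pocket's floor is 6 mm and the foam's top 16 mm above the origin.

How it is judged (in metres and radians):
On the way, in this order (a step that is already met when the one before it is completed fails the run):
1. the two rollers and the slide block are each seated in their own pocket (horizontal distance between roller_large_c and insert_large_round below 0.014 m and z of roller_large_c in the frame of insert_large_round below 0.029 m and angle between each of roller_large_c, roller_small_c, slide_block_c's own z axis and vertical below 0.15 rad and horizontal distance between roller_small_c and insert_small_round below 0.014 m and z of roller_small_c in the frame of insert_small_round below 0.029 m and horizontal distance between slide_block_c and insert_oblong below 0.014 m and z of slide_block_c in the frame of insert_oblong below 0.029 m), for 0.2 s.
2. the divider stands over them on the foam, with the parts still seated (all of step 1 and horizontal distance between divider_c and box below 0.014 m and z of divider_c in the frame of box below 0.0505 m and angle between divider_c's own z axis and vertical below 0.05 rad and angle between the x axis of divider_c and the x axis of box, either way round below 0.12 rad), for 0.2 s.
3. the wear strip stands on its foot between the divider's rails (x of wear_strip_c in the frame of divider_c between -0.03 and 0.03 m and y of wear_strip_c in the frame of divider_c between -0.01 and 0.01 m and z of wear_strip_c in the frame of divider_c between 0.022 and 0.0325 m and angle between wear_strip_c's own z axis and vertical below 0.12 rad and angle between the x axis of wear_strip_c and the x axis of divider_c, either way round below 0.15 rad), for 0.2 s.
At the end, for the whole second after the job is handed in: Each part upright in its own pocket (14 mm of its centre, 4 mm of its floor); divider level and lengthwise in the box, legs within 4 mm of the foam; strip upright on the divider between the rails (10 mm of the middle line, 30 mm of mid-length, 4 mm of the board); all at rest (all of step 2 and all of step 3 and linear speed of each of roller_large, roller_small, slide_block, divider, wear_strip below 0.02 m/s); the robot touches nothing.
It fails at once if a piece is dropped (falls free faster than 0.75 m/s, as from about 30 mm) ((linear speed of roller_large above 0.75 m/s and contact force between the fingers and roller_large below 0.05 N) or (linear speed of roller_small above 0.75 m/s and contact force between the fingers and roller_small below 0.05 N) or (linear speed of slide_block above 0.75 m/s and contact force between the fingers and slide_block below 0.05 N) or (linear speed of divider above 0.75 m/s and contact force between the fingers and divider below 0.05 N) or (linear speed of wear_strip above 0.75 m/s and contact force between the fingers and wear_strip below 0.05 N)).
It also fails if it takes over 131 s, if anything falls off the work surface, if the arm or the gripper's body presses on something with over 40 N, if the wrist force passes 120 N, or if a joint passes its speed limit or range.

### The arm

A 6-joint arm with a two-finger parallel gripper is mounted at the origin on the work surface. World frame = base frame: x ahead of the robot, y to its left, z up, the work surface at z = 0. Lengths are in mm, angles in rad, forces in N, time in s.
With the tool pointing down it reaches from about 275 to 1000 mm from the base axis. Payload 8.4 kg.
Tool frame: the origin (TCP) lies at the very end of the fingers, on their centre line; the grasp point (between the pads) lies 19 mm behind it; z points along the fingers, y is the direction in which the jaws open and shut (so a half turn about z gives the same grasp; the last joint's range is limited). The gripper opens to 85 mm and grips with 20 to 120 N. Pads are 22 mm wide; open, the fingers measure 114 mm over their backs; the gripper's body (76 mm by 85 mm) begins 54 mm behind the grasp point. The pads swing forward as they close: fully open they stand 13 mm farther back than shut.
Start: joints at [-1.265, 0.353, 1.633, -0, 1.155, -0.002], TCP at [189.35, -595.629, 231.281] pointing down, gripper open.
Joint ranges: [-2.63, 2.63], [-0.92, 2.1], [0.06, 2.66], [-1.3, 4.44], [0, 2.69], [-3.02, 3.02]. Speed limits (rad/s): [2.22, 2.22, 2.79, 3.14, 3.14, 3.14].

### API

Orientations are given as [roll, pitch, yaw] about the fixed x, y, z axes, in that order (R = Rz(yaw) Ry(pitch) Rx(roll)).
In Python, from rig import r, vision gives the robot as it stands.
- The arm moves only by the tool move_arm, never from a script. Its argument "series" is text: rows parted by semicolons, each of 7 numbers parted by spaces: the closure, from -1 (fully open) to 1 (shut), then the shift along the tool's x, y, z in units of 40 mm (1.0 is 40 mm), then the turn, a rotation vector about the tool's x, y, z in degrees. In form: grip tx ty tz ax ay az; .... A call has 1 to 20 rows; each row shifts and turns the pose as measured when the row begins, along the tool's axes as they then stand; what a row does not reach is not made up. A row lasts 1/8 s, in which the tool goes at most 62.5 mm and 10.7 degrees, less where a joint would pass 70% of its speed; a pose out of reach is approached as far as the arm can. A call is refused whole if a number of a shift passes 1 or a number of a turn 10.7, either way. A call with a gripper value outside its range is refused whole. The fingers move at their own pace and stop on an object; "grip_force" is the grip in N (left out, the last holds). Time passes only in rows, so rows that do not move let the fingers close. It gives the time, the measured TCP pose, the force and the opening at its end, in the units of the state.
- r.sense(): the state, without advancing time (a new reading comes with each control period).
- vision.grab_frame(name): name is "side" or "top"; returns the picture (420x560x3 uint8, red, green, blue); there is no depth.
- vision.camera_params(name): a dict with "fx", "fy", "cx", "cy" (pixels), "position" and "rotation" of the camera in the world. Camera axes: x right, y up, looking along -z (the intrinsics and any distortion apply to the point x, -y, -z); pixel columns grow to the right and rows downward; lengths in mm; the calibration is good to about 2 mm. A picture is of the moment at which its call begins. camera_params takes no time and is no camera call.
- r.sign_off(): hands the job in, once; it reports no verdict.
The state is a dict: "clock": time; "qpos": joint angles; "qvel": joint speeds; "joint_efforts": joint torques, N m; "eef_pos": TCP position; "tcp_rot": TCP orientation; "contact_force": force on the tool from outside, world axes, zero at the start; "wrist_torque": the same for the moment, N m; "opening": opening from 0.0 (shut) to 1.0 (fully open).
Only numpy, scipy, OpenCV 4.12 (cv2) and the standard library are available. Lean on these libraries where they do the work, as an engineer would, in place of code of your own. Each camera call takes 0.05 s, during which the arm holds its last target. There are 200 camera calls.

## Working session

There is one attempt and no reset: what is moved stays moved. The work goes in short steps, Python scripts to look and compute and a tool call to move; the robot and the scene stay as the last step left them, time stands still between calls to the robot, and variables do not carry over. Pictures are saved under pics/ and viewed, about 12 in all and at most 16, crops included, and the job is handed in when it is done.

Besides the shell and the picture viewer there is one more tool, called after "Emit:" as name(argument=value, ...) on one line, values as JSON. move_arm: Moves the arm, as the interface text tells. Its arguments: {"type":"object","properties":{"series":{"type":"string"},"grip_force":{"type":"number"}},"required":["series"]}

```bash
ls; mkdir -p pics; python3 - <<'E'
from rig import r, vision
import cv2,json
for n in("top","side"):
    f=vision.grab_frame(n); cv2.imwrite(f"pics/{n}0.png",f[:,:,::-1]); print(n,vision.camera_params(n))
print(r.sense())
E
```

```text
pics
top {'fx': 426.33053519555676, 'fy': 426.33053519555676, 'cx': 279.3623803651286, 'cy': 209.6019381213291, 'position': array([ 388.59289292,  -28.5678404 , 1007.45618273]), 'rotation': array([ 0.17651386,  0.02503031, -1.59635145])}
side {'fx': 536.2353351611828, 'fy': 536.2353351611828, 'cx': 282.2806345151466, 'cy': 212.05300204671065, 'position': array([ 443.77742508, -697.44517915,  908.62101918]), 'rotation': array([ 0.69653456, -0.01374145, -0.18225558])}
{'clock': 0.1, 'qpos': array([-1.26539173e+00,  3.53558525e-01,  1.63403704e+00, -2.32337111e-05,
        1.15518775e+00, -2.44131049e-03]), 'qvel': array([2.16282578e-03, 6.00798465e-05, 4.08575054e-04, 2.79458824e-04,
       1.51070197e-04, 2.30270337e-05]), 'joint_efforts': array([-1.35770995e-03, -6.06355476e+01, -3.42817676e+01, -1.29543459e-04,
        3.82383951e-03,  8.27304859e-06]), 'eef_pos': array([ 189.22472166, -595.23830655,  230.65919239]), 'tcp_rot': array([-3.14040195e+00,  1.83378346e-05,  3.07855312e-01]), 'contact_force': array([-0.50841745,  0.39635085,  0.39281033]), 'wrist_torque': array([-0.04370125, -0.06496144, -0.00671933]), 'opening': 0.9967778924955303}
```

View pics/top0.png

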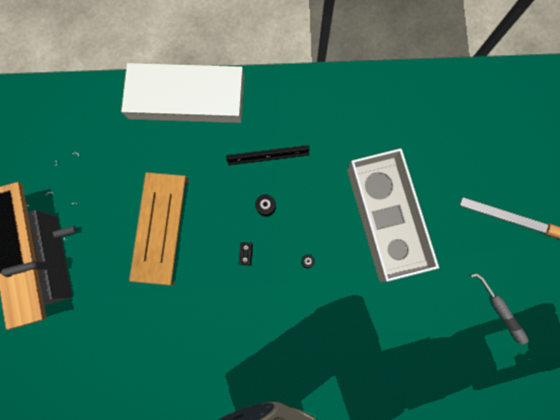

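View pics/side0.png

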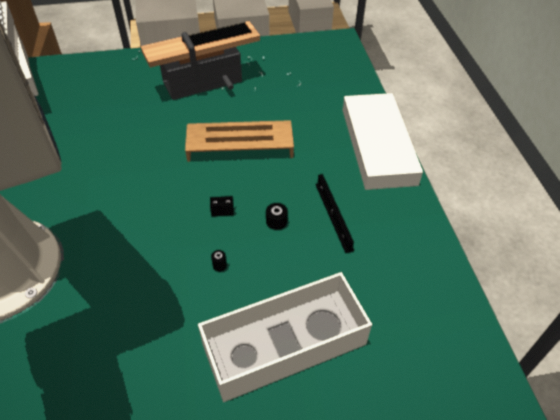

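```bash
cat > h.py <<'E'
from rig import r, vision
import cv2, numpy as np
from scipy.spatial.transform import Rotation as Ro
def cam(n):
    p=vision.camera_params(n); return p,Ro.from_euler('xyz',p['rotation']).as_matrix(),np.array(p['position'])
def ray(n,uv,z):
    p,R,c=cam(n); uv=np.atleast_2d(uv).astype(float)
    d=np.c_[(uv[:,0]-p['cx'])/p['fx'],-(uv[:,1]-p['cy'])/p['fy'],-np.ones(len(uv))]@R.T
    return (c+d*((z-c[2])/d[:,2])[:,None])
def proj(n,P):
    p,R,c=cam(n); q=(np.atleast_2d(P)-c)@R
    return np.c_[p['cx']-p['fx']*q[:,0]/q[:,2],p['cy']+p['fy']*q[:,1]/q[:,2]]
def blobs(m,lo,hi):
    k,l,s,ce=cv2.connectedComponentsWithStats(m.astype(np.uint8))
    return [(i,s[i],ce[i],l==i) for i in range(1,k) if lo<s[i][4]<hi]
E
python3 - <<'E'
from h import *
np.set_printoptions(precision=1,suppress=True)
for n in("top","side"):
    f=cv2.imread(f"pics/{n}0.png").astype(int); b,g,rr=f[...,0],f[...,1],f[...,2]
    print(n,'dark')
    m=(np.max(f,2)<45)
    hull=m
    for i,s,c,l in blobs(m,60,3000):
        pts=np.argwhere(l)[:,::-1].astype(np.int32); h=cv2.convexHull(pts)
        M=cv2.moments(h); cc=(M['m10']/M['m00'],M['m01']/M['m00'])
        rc=cv2.minAreaRect(h); W=ray(n,cv2.boxPoints(rc),19)
        print(s,np.array(cc),ray(n,cc,19)[0],np.linalg.norm(W[1]-W[0]),np.linalg.norm(W[2]-W[1]),np.degrees(np.arctan2(*(W[1]-W[0])[1::-1])))
    print('brown')
    m=(rr-b>50)
    for i,s,c,l in blobs(m,1500,20000):
        pts=np.argwhere(l)[:,::-1].astype(np.int32); rc=cv2.minAreaRect(pts); W=ray(n,cv2.boxPoints(rc),37)
        print(s,c,W.mean(0),W)
    print('white')
    m=(np.min(f,2)>(95))
    for i,s,c,l in blobs(m,1000,20000):
        pts=np.argwhere(l)[:,::-1].astype(np.int32); rc=cv2.minAreaRect(pts); W=ray(n,cv2.boxPoints(rc),76)
        print(s,c,W.mean(0),W)
t=cv2.imread("pics/top0.png");cv2.imwrite("pics/c1.png",cv2.resize(t[130:300,120:445],None,fx=2.4,fy=2.4,interpolation=cv2.INTER_CUBIC))
E
```

```text
top dark
[318   0  16  61 474] [325.1  28.3] [1029.9 -136.4   19. ] 171.66794496883475 22.492548744942276 -10.499690633238396
[475   0  58  56 684] [503.9  25.9] [1017.9 -585.2   19. ] 217.01359009272971 26.733028977891227 -42.55081123808669
[227 146  82  19 748] [267.5 154.8] [700.6  16.8  19. ] 198.52523479949937 23.04226252229546 -84.50836195058362
[   0  192   23   80 1217] [  8.2 235.1] [523.6 635.4  19. ] 190.1596540325676 53.956712982572526 5.208519234555209
[256 195  20  21 171] [265.3 205.2] [577.   24.5  19. ] 43.50031674181114 49.55846537063954 -64.59006686387399
[  35  211   37   88 1700] [ 51.3 256.7] [469.6 528.5  19. ] 73.6446225459397 217.15601087076266 -80.88368413424003
[240 244  13  21 110] [246.1 254.4] [462.5  71.4  19. ] 47.88630886870461 26.223564226572392 -5.762073844503129
[220 403  53  17 472] [250.3 412.1] [120.2  66.2  19. ] 116.95030412735166 30.206337299749304 -76.73756221109525
brown
[ 130  173   56  112 4476] [157.6 228.5] [530.2 274.1  37. ] [[410.1 335.8  37. ]
 [666.4 309.3  37. ]
 [649.3 210.2  37. ]
 [395.  241.   37. ]]
[   0  269   43   60 1969]
[... 2431 characters left out ...]

 [749.9 805.1  76. ]
 [691.6 500.3  76. ]
 [254.5 571.8  76. ]]
[  433     0   127   180 11493] [517.1  59.7] [1215.2  351.9   76. ] [[1186.7  735.9   76. ]
 [1571.5  675.    76. ]
 [1186.   -24.6   76. ]
 [ 916.8   21.4   76. ]]
[ 186  122  107   28 1449] [242.8 137. ] [525.3 230.5  76. ] [[406.3 287.3  76. ]
 [653.5 258.1  76. ]
 [638.9 173.8  76. ]
 [402.4 202.6  76. ]]
[   0  221   59   97 1818] [ 32.9 276.9] [101.9 -76.1  76. ] [[  44.6 -155.2   76. ]
 [  89.3   50.2   76. ]
 [ 163.4   -2.4   76. ]
 [ 110.3 -197.2   76. ]]
[  198   272   175   129 12701] [283.5 334. ] [ 546.  -276.7   76. ] [[ 388.2 -234.7   76. ]
 [ 685.  -168.    76. ]
 [ 690.2 -327.5   76. ]
 [ 420.4 -376.6   76. ]]
```

View pics/c1.png

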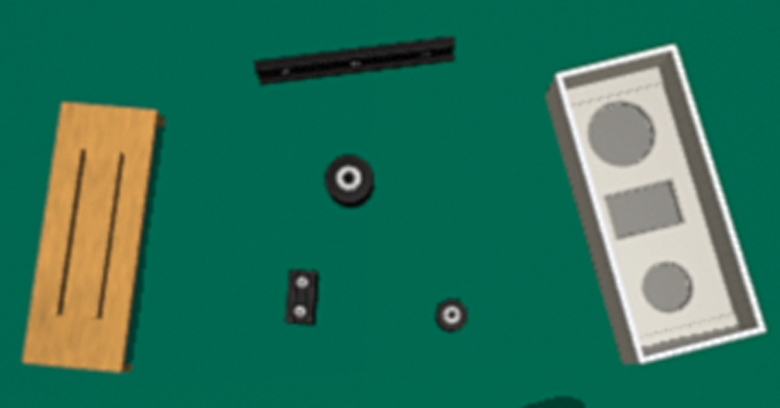

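```bash
cat >> h.py <<'E'
def go(x,y,z,yaw):
    "remaining move: turn about tool z (deg) and shift (units of 40 mm) in tool axes at the target yaw and at present yaw"
    s=r.sense(); p=s['eef_pos']; cy=np.degrees(s['tcp_rot'][2])
    d=np.array([x,y,z])-p
    a=-((yaw-cy+180)%360-180)
    for nm,w in(('now',cy),('tgt',yaw)):
        c,q=np.cos(np.radians(w)),np.sin(np.radians(w))
        print(nm,'t=',np.round(np.array([d[0]*c+d[1]*q,d[0]*q-d[1]*c,-d[2]])/40,2),'az=',round(a,1))
    print('pos',np.round(p,1),'rpy',np.round(np.degrees(s['tcp_rot']),1),'F',np.round(s['contact_force'],1),'op',round(s['opening'],3),'t',round(s['clock'],1))
E
python3 - <<'E'
from h import *
np.set_printoptions(precision=1,suppress=True)
box={"top":(345,440,145,285),"side":(195,375,270,400)}
for n in("top","side"):
    f=cv2.imread(f"pics/{n}0.png").astype(int)
    u0,u1,v0,v1=box[n]; g=f.sum(2)/3; k=np.zeros(g.shape,bool); k[v0:v1,u0:u1]=1
    m=k&(g>110)&(g<158)&(np.ptp(f,axis=2)<30)
    for i,s,c,l in blobs(m,100,2500):
        print(n,s,c,ray(n,c,20)[0],ray(n,c,15)[0])
    # divider slits (dark lines on brown)
    hsv=cv2.cvtColor(f.astype(np.uint8),cv2.COLOR_BGR2HSV)
    br=(f[...,2]-f[...,0]>50).astype(np.uint8)
    l=max(blobs(br.astype(bool),1500,20000),key=lambda q:0 if q[2][0]<100 else q[1][4])
    hole=cv2.morphologyEx(l[3].astype(np.uint8),cv2.MORPH_CLOSE,np.ones((9,9)))-l[3]
    for i,s,c,ll in blobs(hole>0,40,1000):
        pts=np.argwhere(ll)[:,::-1]; W=ray(n,pts,45); vx,vy,x0,y0=cv2.fitLine(W[:,:2].astype(np.float32),2,0,.01,.01).ravel()
        t=(W[:,:2]-[x0,y0])@[vx,vy]; print('slit',n,s,np.array([x0,y0]),np.degrees(np.arctan(vy/vx)),np.ptp(t),np.array([x0+vx*(t.max()+t.min())/2,y0+vy*(t.max()+t.min())/2]))
# strip ends top view
f=cv2.imread("pics/top0.png").astype(int); m=np.max(f,2)<45
l=[b for b in blobs(m,600,900) if 220<b[1][0]<235][0]
pts=np.argwhere(l[3])[:,::-1]; W=ray("top",pts,25)
for z in(0,20,36):
    W=ray("top",pts,z);print(z,W[:,1].min(),W[:,1].max(),W[np.argmax(W[:,1])],W[np.argmin(W[:,1])])
d=f[110:118,200:300]; print(vision.camera_params("top")['position'])
E
```

```text
top [365 172  28  27 574] [378.5 185.3] [ 616.7 -244.2   20. ] [ 617.8 -245.2   15. ]
top [372 205  33  24 526] [388.  216.8] [ 540.8 -261.1   20. ] [ 541.5 -262.3   15. ]
top [388 239  21  21 328] [397.8 249.3] [ 464.5 -278.3   20. ] [ 464.8 -279.5   15. ]
top [388 251  43  27 158] [408.4 270. ] [ 416.7 -298.8   20. ] [ 416.9 -300.2   15. ]
side [306 309  35  31 806] [322.8 324.5] [ 615.2 -246.8   20. ] [ 616.1 -244.2   15. ]
side [267 321  35  36 716] [284.  338.8] [ 539.5 -262.4   20. ] [ 540. -260.   15.]
side [ 201  325  171   75 2424] [291.5 363.6] [ 543.9 -311.1   20. ] [ 544.4 -308.9   15. ]
side [230 343  27  25 495] [243.6 355.4] [ 463.6 -281.2   20. ] [ 463.7 -278.9   15. ]
slit side [242 126  28   3  45] [569.3 284.8] -7.589096 65.20723617265875 [571.  284.6]
0 -82.52207015631319 117.67416115881257 [696.7 117.7   0. ] [725.9 -82.5  -0. ]
20 -81.45097186573662 114.7709678673461 [690.6 114.8  20. ] [719.2 -81.5  20. ]
36 -80.59409323327534 112.44841323417295 [685.7 112.4  36. ] [713.8 -80.6  36. ]
[ 388.6  -28.6 1007.5]
```

Emit:
move_arm(series="-1 0 0 0 0 0 -10.6;-1 0 0 0 0 0 -10.6;-1 0 0 0 0 0 -10.6;-1 0 0 0 0 0 -10.6;-1 0 0 0 0 0 -10.6;-1 0 0 0 0 0 -10.6;-1 0 0 0 0 0 -10.6;-1 0 0 0 0 0 -10.6;-1 0 0 0 0 0 0", grip_force=40)

```text
clock: 1.23
eef_pos: [188.4, -592.6, 226.6]
tcp_rot: [-3.141, -0.009, 1.81]
contact_force: [0.7, 0.5, 0.0]
opening: 0.999
```

```bash
python3 -c "
from h import *
go(577,24,120,102.7)"
```

```text
now t= [12.67 13.1   2.66] az= 1.0
tgt t= [12.9  12.87  2.66] az= 1.0
pos [ 188.4 -592.6  226.6] rpy [-180.    -0.5  103.7] F [0.7 0.5 0. ] op 0.999 t 1.2
```

Emit:
move_arm(series="-1 .92 .92 .1 0 0 .1;-1 .92 .92 .1 0 0 .1;-1 .92 .92 .1 0 0 .1;-1 .92 .92 .1 0 0 .1;-1 .92 .92 .1 0 0 .1;-1 .92 .92 .1 0 0 .1;-1 .92 .92 .1 0 0 .1;-1 .92 .92 .1 0 0 .1;-1 .92 .92 .1 0 0 .1;-1 .92 .92 .1 0 0 .1;-1 .92 .92 .1 0 0 .1;-1 .92 .92 .1 0 0 .1;-1 .92 .92 .1 0 0 .1;-1 .92 .92 .1 0 0 .1;-1 0 0 0 0 0 0")

```text
clock: 3.1
eef_pos: [607.0, 31.2, 171.9]
tcp_rot: [3.14, -0.006, 1.706]
contact_force: [-0.5, -0.1, -0.2]
opening: 1.003
```

```bash
python3 -c "
from h import *
go(577,24,60,102.7)"
```

```text
now t= [-0.08 -0.77  2.8 ] az= -5.0
tgt t= [-0.01 -0.77  2.8 ] az= -5.0
pos [607.   31.2 171.9] rpy [179.9  -0.4  97.7] F [-0.5 -0.1 -0.2] op 1.003 t 3.1
```

Emit:
move_arm(series="-1 0 -.77 0 0 0 -5;-1 0 0 .7 0 0 0;-1 0 0 .7 0 0 0;-1 0 0 .7 0 0 0;-1 0 0 .6 0 0 0;-1 0 0 0 0 0 0")

```text
clock: 3.85
eef_pos: [572.7, 24.7, 61.1]
tcp_rot: [-3.141, -0.005, 1.773]
contact_force: [-0.1, 0.9, 0.8]
opening: 0.998
```

```bash
python3 -c "
from h import *
go(577,24,12,102.7)
f=vision.grab_frame('top');cv2.imwrite('pics/t1.png',cv2.resize(f[130:300,180:350,::-1],None,fx=3,fy=3))
f=vision.grab_frame('side');cv2.imwrite('pics/s1.png',cv2.resize(f[130:300,190:360,::-1],None,fx=3,fy=3))
a=cv2.imread('pics/t1.png');b=cv2.imread('pics/s1.png');cv2.imwrite('pics/ts1.png',cv2.resize(np.hstack([a,b]),(800,400)))
"
```

```text
now t= [-0.04  0.1   1.23] az= -1.1
tgt t= [-0.04  0.1   1.23] az= -1.1
pos [572.7  24.7  61.1] rpy [-180.    -0.3  101.6] F [-0.1  0.9  0.8] op 0.998 t 3.9
```

View pics/ts1.png

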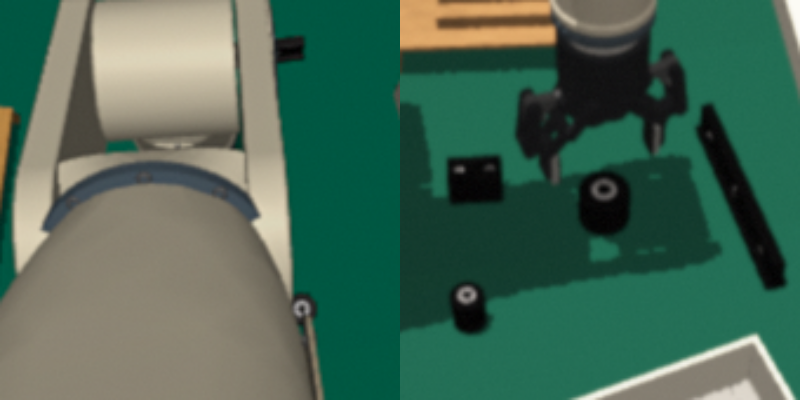

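Side view: the open fingers hang at (553,170) and (655,145), straddling the large roller at (605,205). I'm descending and closing.

Emit:
move_arm(series="-1 0 .1 .6 0 0 -1;-1 0 0 .6 0 0 0;-1 0 0 0 0 0 0;1 0 0 0 0 0 0;1 0 0 0 0 0 0;1 0 0 0 0 0 0;1 0 0 0 0 0 0;1 0 0 0 0 0 0;1 0 0 0 0 0 0;1 0 0 0 0 0 0")

```text
clock: 5.2
eef_pos: [584.1, 25.4, 23.1]
tcp_rot: [3.127, -0.002, 1.787]
contact_force: [-0.1, 0.3, -1.8]
opening: 0.545
```

```bash
python3 -c "
from h import *
go(616.5,-245,120,102.7)"
```

```text
now t= [-6.78 -0.66 -2.42] az= -0.3
tgt t= [-6.77 -0.7  -2.42] az= -0.3
pos [584.1  25.4  23.1] rpy [ 1.791e+02 -1.000e-01  1.024e+02] F [-0.1  0.3 -1.8] op 0.545 t 5.2
```

Emit:
move_arm(series="-.4 0 0 0 0 0 0;-.4 0 0 0 0 0 0;-.4 0 0 .28 -.8 0 0;-.4 0 0 0 0 0 0;-.4 0 0 0 0 0 0")

```text
clock: 5.82
eef_pos: [585.0, 25.5, 12.3]
tcp_rot: [3.112, -0.002, 1.787]
contact_force: [0.1, 0.2, -0.1]
opening: 0.702
```

Emit:
move_arm(series="1 0 0 0 0 0 0;1 0 0 0 0 0 0;1 0 0 0 0 0 0;1 0 0 0 0 0 0;1 0 0 0 0 0 0;1 0 0 0 0 0 0")

```text
clock: 6.58
eef_pos: [585.3, 25.5, 13.1]
tcp_rot: [3.112, -0.002, 1.787]
contact_force: [0.1, -0.5, -1.3]
opening: 0.55
```

Emit:
move_arm(series="1 0 0 -.5 .8 0 0;1 0 0 -.9 .8 0 0;1 0 0 -.9 0 0 0;1 0 0 -.6 0 0 0;1 -.5 0 0 0 0 0;1 -.9 -.1 0 0 0 0;1 -.9 -.1 0 0 0 0;1 -.9 -.1 0 0 0 0;1 -.9 -.1 0 0 0 0;1 -.9 -.1 0 0 0 0;1 -.9 -.1 0 0 0 0;1 -.5 -.1 0 0 0 0;1 0 0 0 0 0 0;1 0 0 0 0 0 0")

```text
clock: 8.32
eef_pos: [606.4, -245.2, 120.3]
tcp_rot: [-3.131, -0.007, 1.786]
contact_force: [-0.2, -0.1, -1.3]
opening: 0.55
```

```bash
python3 -c "
from h import *
go(616.5,-245,100,102.7)"
```

```text
now t= [-0.05  0.25  0.51] az= -0.3
tgt t= [-0.05  0.25  0.51] az= -0.3
pos [ 606.4 -245.2  120.3] rpy [-179.4   -0.4  102.4] F [-0.2 -0.1 -1.3] op 0.55 t 8.3
```

Emit:
move_arm(series="1 -.05 .25 .3 -.6 0 0;1 0 0 .6 0 0 0;1 0 0 0 0 0 0;1 0 0 0 0 0 0")

```text
clock: 8.82
eef_pos: [618.6, -241.2, 82.5]
tcp_rot: [3.14, -0.007, 1.79]
contact_force: [-0.0, 0.4, -0.7]
opening: 0.549
```

```bash
cat >> h.py <<'E'
def snap(nm,sb,tb=None,k=3):
    f=vision.grab_frame('side')[sb[2]:sb[3],sb[0]:sb[1],::-1]; a=cv2.resize(f,None,fx=k,fy=k,interpolation=cv2.INTER_CUBIC)
    if tb:
        g=vision.grab_frame('top')[tb[2]:tb[3],tb[0]:tb[1],::-1]; b=cv2.resize(g,None,fx=a.shape[0]/g.shape[0],fy=a.shape[0]/g.shape[0],interpolation=cv2.INTER_CUBIC); a=np.hstack([a,b])
    s=min(1,800/a.shape[1],600/a.shape[0]); cv2.imwrite(f'pics/{nm}.png',cv2.resize(a,None,fx=s,fy=s)); print(a.shape,s)
E
python3 -c "
from h import *
go(616.5,-245,23,102.7)
snap('p1',(190,390,240,400),None,4)"
```

```text
now t= [-0.08 -0.07  1.49] az= -0.1
tgt t= [-0.08 -0.07  1.49] az= -0.1
pos [ 618.6 -241.2   82.5] rpy [179.9  -0.4 102.6] F [-0.   0.4 -0.7] op 0.549 t 8.8
(640, 800, 3) 0.9375
```

View pics/p1.png

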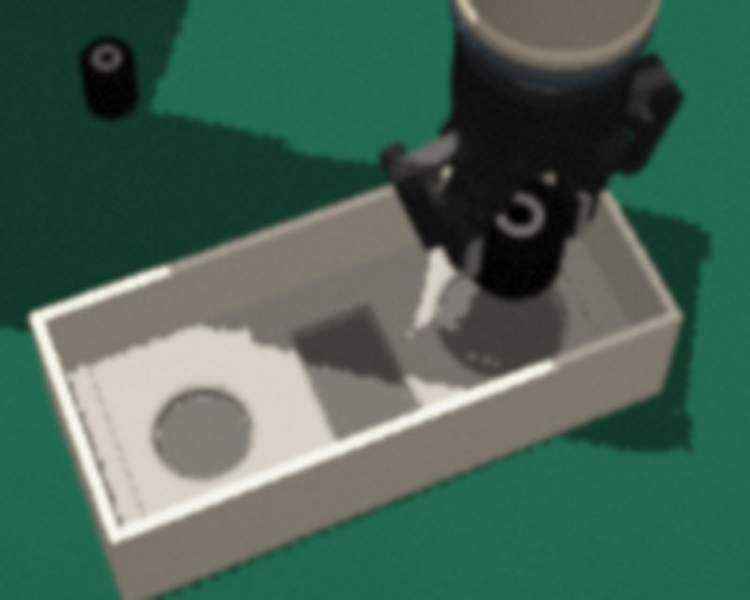

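The roller is held upright at (520,240) over the large pocket at (502,325), clear of the walls. Next it goes down into the pocket.

Emit:
move_arm(series="1 -.08 -.07 .5 0 0 0;1 0 0 .5 0 0 0;1 0 0 .2 0 0 0;1 0 0 .1 0 0 0;1 0 0 0 0 0 0")

```text
clock: 9.5
eef_pos: [616.3, -244.8, 27.1]
tcp_rot: [3.14, -0.007, 1.79]
contact_force: [-0.1, -0.5, -1.8]
opening: 0.548
```

```bash
python3 -c "
from h import *
go(616.5,-245,22.5,102.7)"
```

```text
now t= [-0.01  0.    0.11] az= -0.1
tgt t= [-0.01  0.    0.11] az= -0.1
pos [ 616.3 -244.8   27.1] rpy [179.9  -0.4 102.6] F [-0.1 -0.5 -1.8] op 0.548 t 9.5
```

Emit:
move_arm(series="1 0 0 .1 0 0 0;1 0 0 0 0 0 0;.3 0 0 0 0 0 0;-.3 0 0 0 0 0 0;-.4 0 0 0 0 0 0;-.4 0 0 0 0 0 0;-.4 0 0 0 0 0 0;-.4 0 0 -.4 0 0 0;-.4 0 0 -.7 0 0 0;-.4 0 0 -.9 0 0 0;-.4 0 0 -.9 0 0 0;-.4 0 0 0 0 0 0")

```text
clock: 11.0
eef_pos: [615.3, -246.6, 148.7]
tcp_rot: [-3.141, -0.006, 1.791]
contact_force: [1.3, -0.3, -0.0]
opening: 0.7
```

```bash
python3 -c "
from h import *
go(443,-72,120,102.7)"
```

```text
now t= [ 5.2  -3.25  0.72] az= -0.1
tgt t= [ 5.21 -3.24  0.72] az= -0.1
pos [ 615.3 -246.6  148.7] rpy [-180.    -0.4  102.6] F [ 1.3 -0.3 -0. ] op 0.7 t 11.0
```

Emit:
move_arm(series="-.4 .5 -.3 0 0 0 0;-.4 .9 -.56 .1 0 0 0;-.4 .9 -.56 .1 0 0 0;-.4 .9 -.56 .1 0 0 0;-.4 .9 -.56 .1 0 0 0;-.4 .7 -.45 .1 0 0 0;-.4 .2 -.1 .1 0 0 0;-.4 0 0 0 0 0 0;-.4 0 0 0 0 0 0")

```text
clock: 12.12
eef_pos: [450.7, -74.2, 127.3]
tcp_rot: [3.132, -0.002, 1.791]
contact_force: [-0.1, 0.2, -0.4]
opening: 0.696
```

```bash
python3 -c "
from h import *
go(443,-72,12,102.7)"
```

```text
now t= [ 0.1  -0.18  2.88] az= -0.1
tgt t= [ 0.1  -0.18  2.88] az= -0.1
pos [450.7 -74.2 127.3] rpy [ 1.795e+02 -1.000e-01  1.026e+02] F [-0.1  0.2 -0.4] op 0.696 t 12.1
```

Emit:
move_arm(series="-.4 .1 -.18 .4 .5 0 0;-.4 0 0 .8 0 0 0;-.4 0 0 .6 0 0 0;-.4 0 0 0 0 0 0;-.4 0 0 0 0 0 0")

```text
clock: 12.75
eef_pos: [443.6, -73.4, 51.2]
tcp_rot: [-3.141, -0.001, 1.789]
contact_force: [0.4, -0.1, -0.1]
opening: 0.696
```

```bash
python3 -c "
from h import *
go(443,-72,12,102.7)
snap('p2',(150,390,180,400),None,4)"
```

```text
now t= [ 0.04 -0.01  0.98] az= -0.2
tgt t= [ 0.04 -0.01  0.98] az= -0.2
pos [443.6 -73.4  51.2] rpy [-1.800e+02 -1.000e-01  1.025e+02] F [ 0.4 -0.1 -0.1] op 0.696 t 12.8
(880, 960, 3) 0.6818181818181818
```

View pics/p2.png

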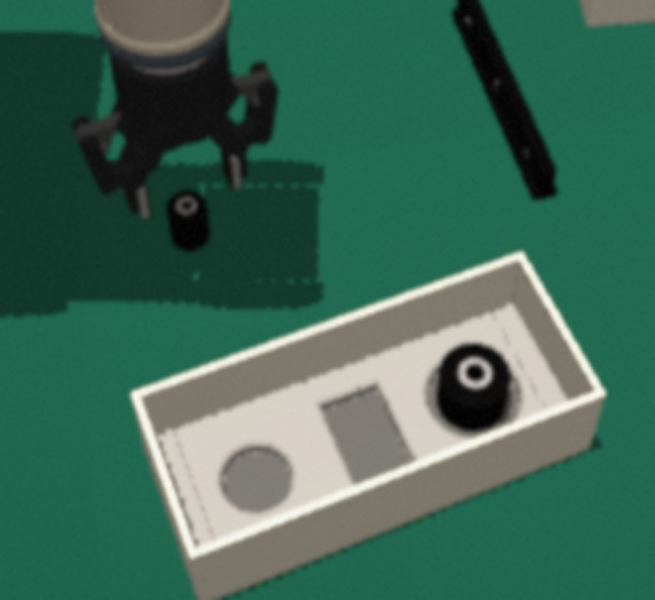

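Large roller stands upright in its pocket at (474,387). The fingers at (143,200) and (236,170) straddle the small roller at (188,220).

Emit:
move_arm(series="-.4 .03 0 .5 0 0 0;-.4 0 0 .45 0 0 0;-.4 0 0 0 0 0 0;-.4 0 0 0 0 0 0;1 0 0 0 0 0 0;1 0 0 0 0 0 0;1 0 0 0 0 0 0;1 0 0 0 0 0 0;1 0 0 0 0 0 0;1 0 0 0 0 0 0;1 0 0 0 0 0 0;1 0 0 0 0 0 0")

```text
clock: 14.3
eef_pos: [447.3, -73.0, 17.8]
tcp_rot: [3.133, 0.002, 1.788]
contact_force: [1.5, 1.0, -0.8]
opening: 0.335
```

```bash
python3 -c "
from h import *
go(464.2,-279.5,120,102.7)"
```

```text
now t= [-5.13 -0.7  -2.56] az= -0.2
tgt t= [-5.13 -0.72 -2.56] az= -0.2
pos [447.3 -73.   17.8] rpy [1.795e+02 1.000e-01 1.025e+02] F [ 1.5  1.  -0.8] op 0.335 t 14.3
```

Emit:
move_arm(series="1 0 0 -.5 .5 0 0;1 0 0 -.9 0 0 0;1 0 0 -.9 0 0 0;1 0 0 -.2 0 0 0;1 -.5 -.1 0 0 0 0;1 -.9 -.1 0 0 0 0;1 -.9 -.1 0 0 0 0;1 -.9 -.1 0 0 0 0;1 -.9 -.1 0 0 0 0;1 -.6 -.1 0 0 0 0;1 -.2 0 0 0 0 0;1 0 0 0 0 0 0;1 0 0 0 0 0 0")

```text
clock: 15.92
eef_pos: [462.6, -272.2, 113.3]
tcp_rot: [-3.133, -0.004, 1.79]
contact_force: [-0.1, -0.3, -0.5]
opening: 0.337
```

```bash
python3 -c "
from h import *
go(464.2,-279.5,28,102.7)"
```

```text
now t= [-0.19 -0.    2.13] az= -0.1
tgt t= [-0.19 -0.    2.13] az= -0.1
pos [ 462.6 -272.2  113.3] rpy [-179.5   -0.3  102.6] F [-0.1 -0.3 -0.5] op 0.337 t 15.9
```

Emit:
move_arm(series="1 -.18 0 .4 -.5 0 0;1 0 0 .6 0 0 0;1 0 0 .5 0 0 0;1 0 0 .3 0 0 0;1 0 0 .1 0 0 0;1 0 0 0 0 0 0")

```text
clock: 16.68
eef_pos: [464.9, -274.7, 36.2]
tcp_rot: [3.141, -0.004, 1.795]
contact_force: [-0.5, -0.5, -1.5]
opening: 0.336
```

```bash
python3 -c "
from h import *
go(464.2,-279.5,28,102.7)"
```

```text
now t= [-0.11 -0.04  0.2 ] az= 0.1
tgt t= [-0.11 -0.04  0.2 ] az= 0.1
pos [ 464.9 -274.7   36.2] rpy [179.9  -0.2 102.8] F [-0.5 -0.5 -1.5] op 0.336 t 16.7
```

Emit:
move_arm(series="1 -.13 -.04 0 0 0 0;1 0 0 .1 0 0 0;1 0 0 .1 0 0 0;1 0 0 0 0 0 0;.5 0 0 0 0 0 0;.2 0 0 0 0 0 0;-.1 0 0 0 0 0 0;-.1 0 0 0 0 0 0;-.1 0 0 0 0 0 0")

```text
clock: 17.8
eef_pos: [465.6, -281.2, 29.4]
tcp_rot: [3.138, -0.002, 1.795]
contact_force: [-0.1, 0.1, -0.1]
opening: 0.549
```

Emit:
move_arm(series="-.1 0 0 -.4 0 0 0;-.1 0 0 -.8 0 0 0;-.1 0 0 -.9 0 0 0;-.1 0 0 -.5 0 0 0;-.1 0 0 0 0 0 0")

```text
clock: 18.42
eef_pos: [465.7, -281.8, 140.5]
tcp_rot: [3.137, -0.001, 1.795]
contact_force: [-0.2, -0.4, 0.3]
opening: 0.551
```

```bash
python3 -c "
from h import *
go(463,71.5,120,174.5)"
```

```text
now t= [8.63 1.9  0.51] az= -71.7
tgt t= [0.91 8.78 0.51] az= -71.7
pos [ 465.7 -281.8  140.5] rpy [179.7  -0.  102.8] F [-0.2 -0.4  0.3] op 0.551 t 18.4
```

Emit:
move_arm(series="-.4 .5 .1 0 0 0 0;-.4 .95 .21 0 0 0 0;-.4 .95 .21 0 0 0 0;-.4 .95 .21 0 0 0 0;-.4 .95 .21 0 0 0 0;-.4 .95 .21 0 0 0 0;-.4 .95 .21 0 0 0 0;-.4 .95 .21 0 0 0 0;-.4 .9 .2 0 0 0 0;-.4 .4 .1 0 0 0 0;-.4 0 0 0 0 0 -10.2;-.4 0 0 0 0 0 -10.2;-.4 0 0 0 0 0 -10.2;-.4 0 0 0 0 0 -10.2;-.4 0 0 0 0 0 -10.2;-.4 0 0 0 0 0 -10.2;-.4 0 0 0 0 0 -10.2;-.4 0 0 0 0 0 0;-.4 0 0 0 0 0 0")

```text
clock: 20.8
eef_pos: [439.4, 88.8, 125.6]
tcp_rot: [3.14, -0.029, 3.079]
contact_force: [-0.1, 0.1, 0.6]
opening: 0.702
```

```bash
python3 -c "
from h import *
go(463,71.5,14,174.5)"
```

```text
now t= [-0.62 -0.39  2.79] az= 1.9
tgt t= [-0.63 -0.37  2.79] az= 1.9
pos [439.4  88.8 125.6] rpy [179.9  -1.7 176.4] F [-0.1  0.1  0.6] op 0.702 t 20.8
```

Emit:
move_arm(series="-.4 -.63 -.37 .4 0 -1.7 1.9;-.4 0 0 .8 0 0 0;-.4 0 0 .5 0 0 0;-.4 0 0 0 0 0 0;-.4 0 0 0 0 0 0")

```text
clock: 21.42
eef_pos: [463.5, 73.0, 55.3]
tcp_rot: [3.141, 0.001, 3.031]
contact_force: [0.7, 0.1, -0.6]
opening: 0.699
```

```bash
python3 -c "
from h import *
go(463,71.5,16,174.5)"
```

```text
now t= [ 0.01 -0.04  0.98] az= -0.8
tgt t= [ 0.01 -0.04  0.98] az= -0.8
pos [463.5  73.   55.3] rpy [1.799e+02 1.000e-01 1.737e+02] F [ 0.7  0.1 -0.6] op 0.699 t 21.4
```

Emit:
move_arm(series="-.4 0 -.04 .5 0 0 -.8;-.4 0 0 .45 0 0 0;-.4 0 0 0 0 0 0;-.4 0 0 0 0 0 0;1 0 0 0 0 0 0;1 0 0 0 0 0 0;1 0 0 0 0 0 0;1 0 0 0 0 0 0;1 0 0 0 0 0 0;1 0 0 0 0 0 0;1 0 0 0 0 0 0;1 0 0 0 0 0 0")

```text
clock: 22.92
eef_pos: [467.1, 72.3, 22.3]
tcp_rot: [3.138, 0.01, 3.042]
contact_force: [-0.0, 0.2, -0.1]
opening: 0.295
```

```bash
python3 -c "
from h import *
go(540.3,-261.7,120,102.7)
snap('p3',(150,390,150,400),None,4)"
```

```text
now t= [-2.65 -8.13 -2.44] az= 71.6
tgt t= [-8.55 -0.05 -2.44] az= 71.6
pos [467.1  72.3  22.3] rpy [179.8   0.6 174.3] F [-0.   0.2 -0.1] op 0.295 t 22.9
(1000, 960, 3) 0.6
```

View pics/p3.png

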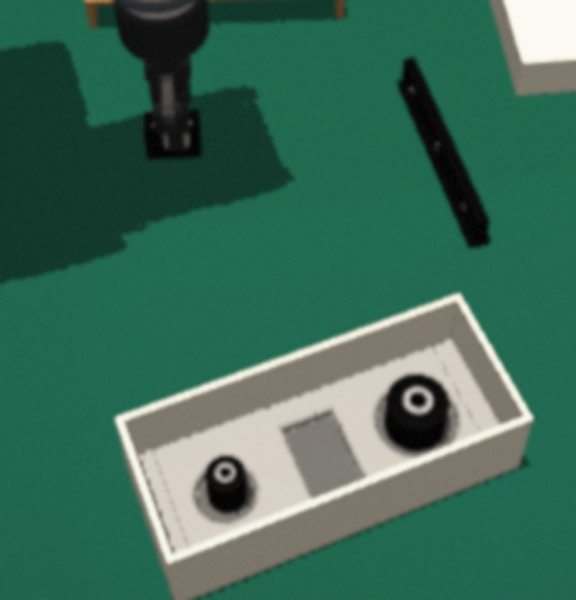

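Both rollers are seated, the small one at (228,486) and the large at (415,412). The fingers hold the slide block centrally at (173,135).

Emit:
move_arm(series="1 0 0 -.5 0 0 0;1 0 0 -.9 0 0 0;1 0 0 -.9 0 0 0;1 0 0 -.5 0 0 0;1 0 0 0 0 0 10.2;1 0 0 0 0 0 10.2;1 0 0 0 0 0 10.2;1 0 0 0 0 0 10.2;1 0 0 0 0 0 10.2;1 0 0 0 0 0 10.2;1 0 0 0 0 0 9;1 0 0 0 0 0 0;1 0 0 0 0 0 0")

```text
clock: 24.6
eef_pos: [464.7, 71.9, 137.8]
tcp_rot: [3.132, -0.0, 1.782]
contact_force: [-0.1, 0.2, -0.1]
opening: 0.296
```

```bash
python3 -c "
from h import *
go(540.3,-261.7,120,102.7)"
```

```text
now t= [-8.55  0.1   0.45] az= -0.6
tgt t= [-8.55  0.01  0.45] az= -0.6
pos [464.7  71.9 137.8] rpy [179.5  -0.  102.1] F [-0.1  0.2 -0.1] op 0.296 t 24.6
```

Emit:
move_arm(series="1 -.5 0 0 .5 0 -.6;1 -.95 0 0 0 0 0;1 -.95 0 0 0 0 0;1 -.95 0 0 0 0 0;1 -.95 0 0 0 0 0;1 -.95 0 0 0 0 0;1 -.95 0 0 0 0 0;1 -.95 0 0 0 0 0;1 -.8 0 0 0 0 0;1 -.3 0 0 0 0 0;1 0 0 0 0 0 0;1 0 0 0 0 0 0")

```text
clock: 26.1
eef_pos: [543.6, -257.6, 137.0]
tcp_rot: [3.141, -0.001, 1.827]
contact_force: [1.2, -0.2, -0.4]
opening: 0.292
```

```bash
python3 -c "
from h import *
go(540.3,-261.7,32.5,102.7)"
```

```text
now t= [-0.08 -0.1   2.61] az= 2.0
tgt t= [-0.08 -0.1   2.61] az= 2.0
pos [ 543.6 -257.6  137. ] rpy [ 1.800e+02 -1.000e-01  1.047e+02] F [ 1.2 -0.2 -0.4] op 0.292 t 26.1
```

Emit:
move_arm(series="1 -.08 -.1 .4 0 0 2;1 0 0 .7 0 0 0;1 0 0 .7 0 0 0;1 0 0 .4 0 0 0;1 0 0 .1 0 0 0;1 0 0 0 0 0 0;1 0 0 0 0 0 0")

```text
clock: 26.98
eef_pos: [539.2, -258.4, 40.8]
tcp_rot: [-3.141, -0.002, 1.79]
contact_force: [0.1, 0.2, -0.4]
opening: 0.298
```

```bash
python3 -c "
from h import *
go(540.3,-261.7,32.5,102.7)"
```

```text
now t= [-0.09  0.01  0.21] az= -0.2
tgt t= [-0.09  0.01  0.21] az= -0.2
pos [ 539.2 -258.4   40.8] rpy [-1.800e+02 -1.000e-01  1.025e+02] F [ 0.1  0.2 -0.4] op 0.298 t 27.0
```

Emit:
move_arm(series="1 -.1 0 0 0 0 0;1 0 0 .1 0 0 0;1 0 0 .1 0 0 0;1 0 0 0 0 0 0;.6 0 0 0 0 0 0;.4 0 0 0 0 0 0;.1 0 0 0 0 0 0;.1 0 0 0 0 0 0;.1 0 0 0 0 0 0")

```text
clock: 28.1
eef_pos: [541.3, -263.2, 34.1]
tcp_rot: [3.139, -0.0, 1.789]
contact_force: [0.3, -0.5, 0.0]
opening: 0.448
```

Emit:
move_arm(series=".1 0 0 -.4 0 0 0;.1 0 0 -.8 0 0 0;.1 0 0 -.9 0 0 0;.1 0 0 -.9 0 0 0;-.4 0 0 0 0 0 -10.2;-.4 0 0 0 0 0 -10.2;-.4 0 0 0 0 0 -10.2;-.4 0 0 0 0 0 -10.2;-.4 0 0 0 0 0 -10.2;-.4 0 0 0 0 0 -10.2;-.4 0 0 0 0 0 -9.5;-.4 0 0 0 0 0 0")

```text
clock: 29.6
eef_pos: [543.0, -264.3, 172.5]
tcp_rot: [-3.138, 0.013, 3.062]
contact_force: [0.1, 0.5, 0.8]
opening: 0.702
```

```bash
python3 -c "
from h import *
go(529.5,273,120,173.5)"
```

```text
now t= [ 1.41 13.36  1.31] az= 1.9
tgt t= [ 1.86 13.31  1.31] az= 1.9
pos [ 543.  -264.3  172.5] rpy [-179.8    0.7  175.4] F [0.1 0.5 0.8] op 0.702 t 29.6
```

Emit:
move_arm(series="-.7 .1 .5 0 0 0 1.9;-.7 .12 .95 .05 0 0 0;-.7 .12 .95 .05 0 0 0;-.7 .12 .95 .05 0 0 0;-.7 .12 .95 .05 0 0 0;-.7 .12 .95 .05 0 0 0;-.7 .12 .95 .05 0 0 0;-.7 .12 .95 .05 0 0 0;-.7 .12 .95 .05 0 0 0;-.7 .12 .95 .05 0 0 0;-.7 .12 .95 .05 0 0 0;-.7 .12 .95 .05 0 0 0;-.7 .12 .95 .05 0 0 0;-.7 .12 .9 .05 0 0 0;-.7 .12 .4 0 0 0 0;-.7 0 0 0 0 0 0;-.7 0 0 0 0 0 0")

```text
clock: 31.72
eef_pos: [552.5, 283.3, 154.4]
tcp_rot: [-3.141, 0.026, 2.953]
contact_force: [0.0, 0.2, 0.8]
opening: 0.847
```

```bash
python3 -c "
from h import *
go(529.5,273,75,173.5)
snap('p4',(150,390,80,400),None,4)"
```

```text
now t= [ 0.52 -0.36  1.98] az= -4.3
tgt t= [ 0.54 -0.32  1.98] az= -4.3
pos [552.5 283.3 154.4] rpy [-180.     1.5  169.2] F [0.  0.2 0.8] op 0.847 t 31.7
(1280, 960, 3) 0.46875
```

View pics/p4.png

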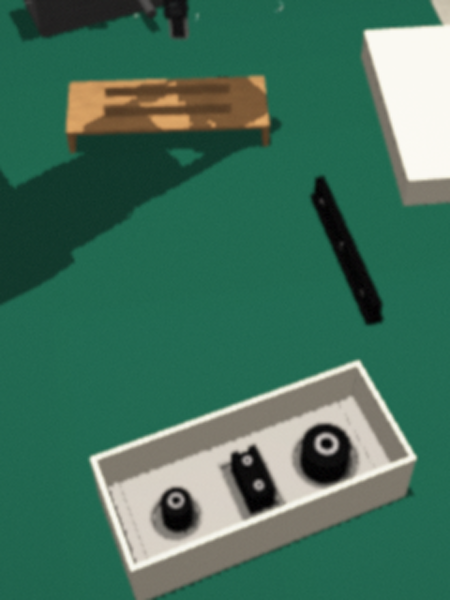

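All three parts are in their pockets (small roller (177,508), block (252,480), large roller (325,455)). The divider at (168,105) shows both rails (y≈90 and 110). On to the divider.

Emit:
move_arm(series="-.7 .54 -.32 .3 0 1.5 -4.3;-.7 0 0 .7 0 0 0;-.7 0 0 .7 0 0 0;-.7 0 0 .2 0 0 0;-.7 0 0 0 0 0 0;-.7 0 0 0 0 0 0")

```text
clock: 32.52
eef_pos: [530.8, 269.4, 79.0]
tcp_rot: [-3.141, 0.002, 3.023]
contact_force: [0.0, 0.3, 0.2]
opening: 0.849
```

```bash
python3 -c "
from h import *
go(529.5,273,45,173.5)
snap('p5',(150,310,70,190),(100,280,150,300),5)"
```

```text
now t= [0.04 0.09 0.85] az= -0.3
tgt t= [0.04 0.09 0.85] az= -0.3
pos [530.8 269.4  79. ] rpy [-1.800e+02  1.000e-01  1.732e+02] F [0.  0.3 0.2] op 0.849 t 32.5
(600, 1520, 3) 0.5263157894736842
```

View pics/p5.png

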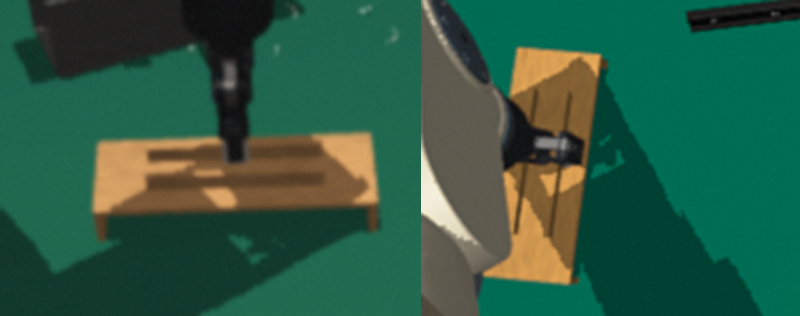

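Side view: the near finger at column 234 is centred on the rails' span (148–323). I'm descending.

Emit:
move_arm(series="-.7 .04 .09 .3 0 0 -.3;-.7 0 0 .3 0 0 0;-.7 0 0 .2 0 0 0;-.7 0 0 0 0 0 0;-.7 0 0 0 0 0 0")

```text
clock: 33.25
eef_pos: [529.8, 274.0, 45.1]
tcp_rot: [3.142, 0.003, 3.029]
contact_force: [0.3, -0.1, 0.8]
opening: 0.848
```

```bash
python3 -c "
from h import *
go(529.5,273,43,173.5)"
```

```text
now t= [ 0.   -0.03  0.05] az= 0.0
tgt t= [ 0.   -0.03  0.05] az= 0.0
pos [529.8 274.   45.1] rpy [180.    0.2 173.5] F [ 0.3 -0.1  0.8] op 0.848 t 33.2
```

Emit:
move_arm(series="-.7 0 0 .1 0 0 0;-.2 0 0 0 0 0 0;.2 0 0 0 0 0 0;1 0 0 0 0 0 0;1 0 0 0 0 0 0;1 0 0 0 0 0 0;1 0 0 0 0 0 0;1 0 0 0 0 0 0;1 0 0 0 0 0 0")

```text
clock: 34.38
eef_pos: [530.2, 274.2, 41.6]
tcp_rot: [3.141, 0.004, 3.029]
contact_force: [-0.6, -0.3, -1.2]
opening: 0.499
```

Emit:
move_arm(series="1 0 0 -.3 0 0 0;1 0 0 -.3 0 0 0;1 0 0 0 0 0 0")

```text
clock: 34.75
eef_pos: [530.4, 274.3, 67.8]
tcp_rot: [3.14, 0.004, 3.029]
contact_force: [0.2, 0.5, -1.3]
opening: 0.503
```

```bash
python3 -c "
from h import *
go(540.4,-262,140,192.7)
snap('p6',(150,310,70,190),(100,280,150,300),5)"
```

```text
now t= [ -1.76 -13.29  -1.8 ] az= -19.2
tgt t= [  2.7  -13.13  -1.8 ] az= -19.2
pos [530.4 274.3  67.8] rpy [179.9   0.2 173.5] F [ 0.2  0.5 -1.3] op 0.503 t 34.8
(600, 1520, 3) 0.5263157894736842
```

View pics/p6.png

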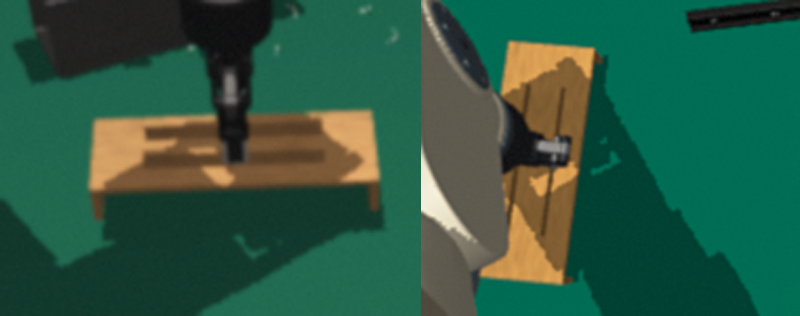

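The divider is lifted level, with the finger at its middle (column 236; its ends are at 93 and 375).

Emit:
move_arm(series="1 0 0 -.4 0 0 0;1 0 0 -.7 0 0 0;1 0 0 -.7 0 0 0;1 0 0 -.4 0 0 -5;1 0 0 0 0 0 -9;1 0 0 0 0 0 -5;1 0 0 0 0 0 0;1 0 0 0 0 0 0")

```text
clock: 35.85
eef_pos: [529.6, 274.0, 163.0]
tcp_rot: [-3.141, 0.004, -2.915]
contact_force: [-0.5, -0.7, -0.6]
opening: 0.498
```

```bash
python3 -c "
from h import *
go(540.4,-262,150,192.7)"
```

```text
now t= [  2.74 -13.12   0.32] az= 0.3
tgt t= [  2.68 -13.13   0.32] az= 0.3
pos [529.6 274.  163. ] rpy [-180.     0.3 -167. ] F [-0.5 -0.7 -0.6] op 0.498 t 35.9
```

Emit:
move_arm(series="1 .1 -.3 0 0 0 0;1 .15 -.6 0 0 0 0;1 .18 -.85 0 0 0 0;1 .18 -.9 0 0 0 0;1 .18 -.9 0 0 0 0;1 .18 -.9 0 0 0 0;1 .18 -.9 0 0 0 0;1 .18 -.9 0 0 0 0;1 .18 -.9 0 0 0 0;1 .18 -.9 0 0 0 0;1 .18 -.9 0 0 0 0;1 .18 -.9 0 0 0 0;1 .18 -.9 0 0 0 0;1 .18 -.9 0 0 0 0;1 .15 -.8 0 0 0 0;1 .1 -.5 0 0 0 0;1 .05 -.2 0 0 0 0;1 0 0 0 0 0 0;1 0 0 0 0 0 0")

```text
clock: 38.22
eef_pos: [528.3, -287.8, 161.9]
tcp_rot: [3.141, -0.002, -2.933]
contact_force: [0.3, 1.0, -1.1]
opening: 0.502
```

```bash
python3 -c "
from h import *
go(540.4,-262,105,192.7)"
```

```text
now t= [-0.43  0.57  1.42] az= -0.7
tgt t= [-0.44  0.56  1.42] az= -0.7
pos [ 528.3 -287.8  161.9] rpy [ 1.80e+02 -1.00e-01 -1.68e+02] F [ 0.3  1.  -1.1] op 0.502 t 38.2
```

Emit:
move_arm(series="1 -.44 .56 .3 0 0 -.7;1 0 0 .4 0 0 0;1 0 0 .2 0 0 0;1 0 0 0 0 0 0;1 0 0 0 0 0 0")

```text
clock: 38.85
eef_pos: [541.0, -260.0, 125.0]
tcp_rot: [3.141, -0.002, -2.918]
contact_force: [-0.5, 0.2, -0.8]
opening: 0.503
```

```bash
python3 - <<'E'
from h import *
np.set_printoptions(precision=1,suppress=True)
go(540.4,-262,61.6,192.7)
zb=r.sense()['eef_pos'][2]-4.6
for n in('side','top'):
    f=vision.grab_frame(n)[:,:,::-1]; cv2.imwrite(f'pics/d_{n}.png',f); f=f.astype(int)
    m=(f[...,2]-f[...,0]>50)
    if n=='side': m[:180]=0
    else: m[:,:330]=0
    m=cv2.morphologyEx(m.astype(np.uint8),cv2.MORPH_CLOSE,np.ones((15,15)))
    l=max(blobs(m>0,300,30000),key=lambda q:q[1][4]); pts=np.argwhere(l[3])[:,::-1].astype(np.int32)
    W=ray(n,cv2.boxPoints(cv2.minAreaRect(pts)),zb); print(n,l[1],W.mean(0)); print(W,cv2.boxPoints(cv2.minAreaRect(pts)))
a=cv2.imread('pics/d_side.png')[200:400,170:410];b=cv2.imread('pics/d_top.png')[130:300,310:460]
a=cv2.resize(a,(480,400));b=cv2.resize(b,(320,363));c=np.zeros((400,800,3),np.uint8);c[:,:480]=a;c[:363,480:]=b;cv2.imwrite('pics/p7.png',c)
E
```

```text
now t= [ 0.  -0.1  1.6] az= 0.1
tgt t= [ 0.  -0.1  1.6] az= 0.1
pos [ 541. -260.  125.] rpy [ 180.    -0.1 -167.2] F [-0.5  0.2 -0.8] op 0.503 t 38.9
side [ 204  265  162   99 6776] [ 542.7 -259.5  120.4]
[[ 403.6 -242.6  120.4]
 [ 668.4 -176.6  120.4]
 [ 673.6 -282.3  120.4]
 [ 425.2 -336.4  120.4]] [[201.9 313.2]
 [346.8 258.2]
 [366.2 309. ]
 [221.2 364.1]]
top [ 360  148   47   98 2223] [ 572.  -251.3  120.4]
[[ 653.4 -183.8  120.4]
 [ 679.2 -277.8  120.4]
 [ 489.9 -317.2  120.4]
 [ 465.6 -226.6  120.4]] [[358.7 158.7]
 [401.7 145.8]
 [427.7 232.5]
 [384.7 245.4]]
```

View pics/p7.png

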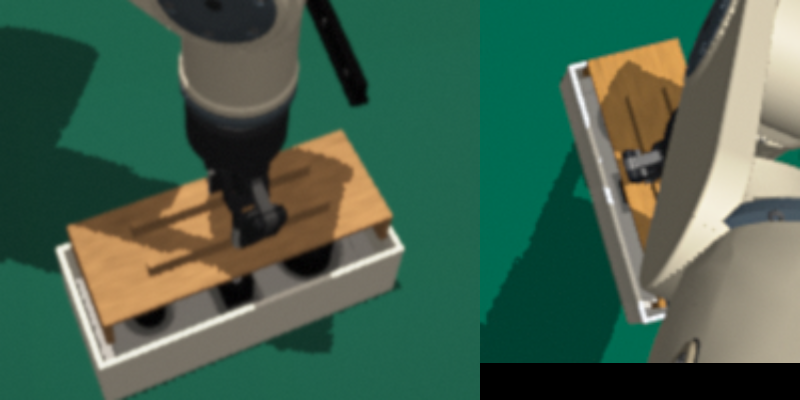

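The divider hangs level just above the box rim, aligned with it (side view corners (70,228), (343,132), (392,215), (105,322)), all inside the box outline. I'll shift it slightly and lower it.

Emit:
move_arm(series="1 .06 -.06 0 0 0 0;1 0 0 .1 0 0 0;1 0 0 0 0 0 0")

```text
clock: 39.33
eef_pos: [539.3, -263.8, 121.6]
tcp_rot: [-3.141, -0.001, -2.919]
contact_force: [0.3, 0.4, -1.0]
opening: 0.498
```

```bash
python3 -c "
from h import *
go(539.2,-263,62.5,192.7)"
```

```text
now t= [-0.    0.02  1.48] az= 0.1
tgt t= [-0.    0.02  1.48] az= 0.1
pos [ 539.3 -263.8  121.6] rpy [-1.800e+02 -1.000e-01 -1.672e+02] F [ 0.3  0.4 -1. ] op 0.498 t 39.3
```

Emit:
move_arm(series="1 0 .02 .2 0 0 0;1 0 0 .2 0 0 0;1 0 0 .2 0 0 0;1 0 0 .2 0 0 0;1 0 0 .2 0 0 0;1 0 0 .2 0 0 0;1 0 0 .1 0 0 0;1 0 0 0 0 0 0")

```text
clock: 40.33
eef_pos: [538.7, -262.7, 65.0]
tcp_rot: [3.141, -0.002, -2.919]
contact_force: [0.3, 0.6, -0.7]
opening: 0.504
```

```bash
python3 -c "
from h import *
go(539.2,-263,62,192.7)"
```

```text
now t= [-0.01 -0.01  0.08] az= 0.1
tgt t= [-0.01 -0.01  0.08] az= 0.1
pos [ 538.7 -262.7   65. ] rpy [ 1.800e+02 -1.000e-01 -1.672e+02] F [ 0.3  0.6 -0.7] op 0.504 t 40.3
```

Emit:
move_arm(series="1 0 0 .08 0 0 0;1 0 0 .02 0 0 0;1 0 0 0 0 0 0")

```text
clock: 40.7
eef_pos: [539.1, -262.9, 61.8]
tcp_rot: [-3.141, -0.001, -2.919]
contact_force: [-0.1, -0.1, -0.9]
opening: 0.498
```

Emit:
move_arm(series=".4 0 0 0 0 0 0;-.1 0 0 0 0 0 0;-.3 0 0 0 0 0 0;-.4 0 0 0 0 0 0;-.4 0 0 0 0 0 0;-.4 0 0 -.3 0 0 0;-.4 0 0 -.6 0 0 0;-.4 0 0 -.9 0 0 0;-.4 0 0 -.6 0 0 0;-.4 0 0 0 0 0 0")

```text
clock: 41.95
eef_pos: [539.8, -263.1, 163.7]
tcp_rot: [-3.14, 0.001, -2.919]
contact_force: [-0.0, 0.0, 0.5]
opening: 0.702
```

```bash
python3 -c "
from h import *
go(702,16.7,130,95.5)"
```

```text
now t= [-5.5   5.93  0.84] az= 97.3
tgt t= [6.58 4.71 0.84] az= 97.3
pos [ 539.8 -263.1  163.7] rpy [-179.9    0.  -167.2] F [-0.   0.   0.5] op 0.702 t 42.0
```

Emit:
move_arm(series="-.4 -.4 .4 0 0 0 0;-.4 -.8 .86 0 0 0 0;-.4 -.8 .86 0 0 0 0;-.4 -.8 .86 0 0 0 0;-.4 -.8 .86 0 0 0 0;-.4 -.8 .86 0 0 0 0;-.4 -.6 .65 0 0 0 0;-.4 -.3 .3 0 0 0 0;-.4 0 0 0 0 0 9.8;-.4 0 0 0 0 0 9.8;-.4 0 0 0 0 0 9.8;-.4 0 0 0 0 0 9.8;-.4 0 0 0 0 0 9.8;-.4 0 0 0 0 0 9.8;-.4 0 0 0 0 0 9.8;-.4 0 0 0 0 0 9.8;-.4 0 0 0 0 0 9.8;-.4 0 0 0 0 0 8;-.4 0 0 0 0 0 0;-.4 0 0 0 0 0 0")

```text
clock: 44.45
eef_pos: [692.9, 21.7, 144.1]
tcp_rot: [-3.115, -0.001, 1.632]
contact_force: [-0.5, 0.1, -0.4]
opening: 0.702
```

```bash
python3 - <<'E'
from h import *
np.set_printoptions(precision=1,suppress=True)
go(702,16.7,80,95.5)
for n in('side','top'):
    f=vision.grab_frame(n)[:,:,::-1]; cv2.imwrite(f'pics/e_{n}.png',f); f=f.astype(int)
    m=(f[...,2]-f[...,0]>50)
    if n=='side': m[:180]=0
    else: m[:,:330]=0;m[:,450:]=0
    m=cv2.morphologyEx(m.astype(np.uint8),cv2.MORPH_CLOSE,np.ones((9,9)))
    l=max(blobs(m>0,300,30000),key=lambda q:q[1][4]); pts=np.argwhere(l[3])[:,::-1].astype(np.int32)
    W=ray(n,cv2.boxPoints(cv2.minAreaRect(pts)),57); print(n,l[1],W.mean(0)); print(W)
a=cv2.imread('pics/e_side.png')[160:400,180:420];b=cv2.imread('pics/e_top.png')[130:300,310:460]
a=cv2.resize(a,(480,480),interpolation=2);b=cv2.resize(b,(320,363),interpolation=2);c=np.zeros((480,800,3),np.uint8);c[:,:480]=a;c[:363,480:]=b;cv2.imwrite('pics/p8.png',c)
E
```

```text
now t= [-0.1  0.2  1.6] az= -2.0
tgt t= [-0.1  0.2  1.6] az= -2.0
pos [692.9  21.7 144.1] rpy [-178.5   -0.1   93.5] F [-0.5  0.1 -0.4] op 0.702 t 44.5
side [ 206  285  154   95 7087] [ 540.3 -262.    57. ]
[[ 401.3 -245.    57. ]
 [ 665.7 -183.5   57. ]
 [ 671.8 -284.2   57. ]
 [ 422.3 -335.3   57. ]]
top [ 357  158   73  118 4768] [ 539.4 -263.4   57. ]
[[ 652.2 -188.6   57. ]
 [ 677.8 -284.1   57. ]
 [ 425.6 -336.    57. ]
 [ 401.8 -244.7   57. ]]
```

View pics/p8.png

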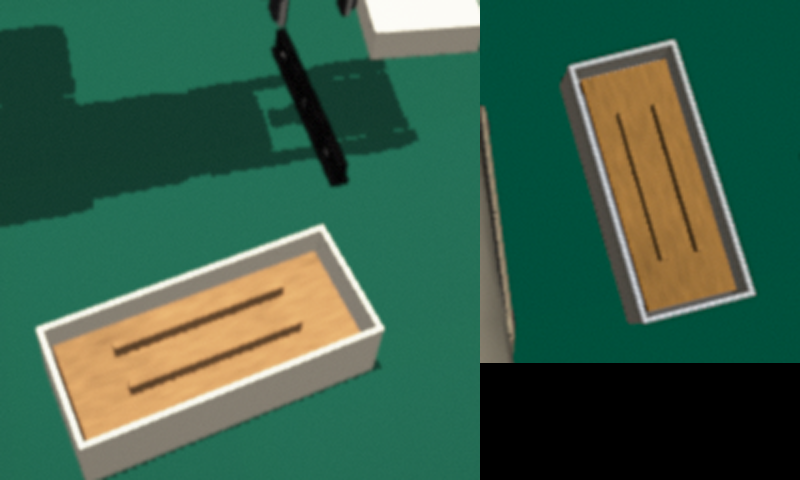

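Divider is seated, level and lengthwise: centre (540,-262.7) from both views, all corners inside the walls. The strip at (310,110) lies below the fingers.

Emit:
move_arm(series="-.4 -.1 .18 .4 -1.5 0 -2;-.4 0 0 .6 0 0 0;-.4 0 0 .4 0 0 0;-.4 0 0 0 0 0 0;-.4 0 0 0 0 0 0")

```text
clock: 45.18
eef_pos: [701.3, 18.2, 87.7]
tcp_rot: [3.138, -0.001, 1.672]
contact_force: [0.1, 0.9, -0.2]
opening: 0.705
```

```bash
python3 - <<'E'
from h import *
np.set_printoptions(precision=1,suppress=True)
go(700.5,16,20,95.5)
f=cv2.imread('pics/side0.png').astype(int); l=[b for b in blobs(np.max(f,2)<45,800,950) if b[1][0]==316][0]
p=np.argwhere(l[3])[:,::-1]
a=p[p[:,1]<=177].mean(0); b=p[p[:,1]>=251].mean(0); print(a,b,ray('side',[a[0],175],36),ray('side',[b[0],253],0))
snap('p9',(270,410,110,290),None,4)
E
```

```text
now t= [-0.1 -0.   1.7] az= 0.3
tgt t= [-0.1 -0.   1.7] az= 0.3
pos [701.3  18.2  87.7] rpy [179.8  -0.1  95.8] F [ 0.1  0.9 -0.2] op 0.705 t 45.2
[320.3 176.1] [348.2 251.3] [[692.2 110.7  36. ]] [[708.8 -84.8   0. ]]
(720, 560, 3) 0.8333333333333334
```

View pics/p9.png

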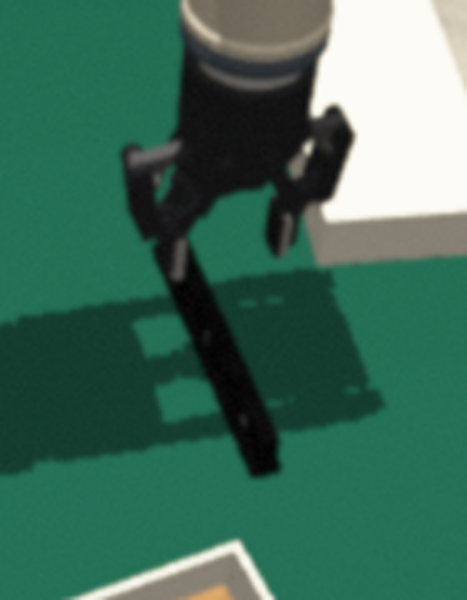

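The fingers at (180,260) and (285,235) straddle the strip, which runs (165,250)–(262,465). Side midpoint (700.5,13) agrees with the top view's (700,16). Descending.

Emit:
move_arm(series="-.4 -.09 -.02 .4 0 0 .3;-.4 0 0 .6 0 0 0;-.4 0 0 .55 0 0 0;-.4 0 0 .08 0 0 0;-.4 0 0 0 0 0 0;-.4 0 0 0 0 0 0")

```text
clock: 45.98
eef_pos: [702.2, 14.0, 20.7]
tcp_rot: [3.136, -0.001, 1.666]
contact_force: [-0.3, -1.4, -0.2]
opening: 0.701
```

```bash
python3 -c "
from h import *
go(700.5,14.5,19.5,95.5)"
```

```text
now t= [ 0.02 -0.04  0.03] az= -0.0
tgt t= [ 0.02 -0.04  0.03] az= -0.0
pos [702.2  14.   20.7] rpy [ 1.797e+02 -1.000e-01  9.550e+01] F [-0.3 -1.4 -0.2] op 0.701 t 46.0
```

Emit:
move_arm(series="0 0 -.03 .04 .3 0 0;.3 0 0 0 0 0 0;1 0 0 0 0 0 0;1 0 0 0 0 0 0;1 0 0 0 0 0 0;1 0 0 0 0 0 0;1 0 0 0 0 0 0;1 0 0 0 0 0 0;1 0 0 0 0 0 0;1 0 0 0 0 0 0", grip_force=60)

```text
clock: 47.22
eef_pos: [702.1, 13.9, 20.9]
tcp_rot: [3.138, -0.001, 1.667]
contact_force: [-0.7, 0.2, -0.6]
opening: 0.121
```

```bash
python3 -c "
from h import *
go(700.5,14.5,19.5,95.5)"
```

```text
now t= [ 0.02 -0.04  0.03] az= -0.0
tgt t= [ 0.02 -0.04  0.03] az= -0.0
pos [702.1  13.9  20.9] rpy [179.8  -0.   95.5] F [-0.7  0.2 -0.6] op 0.121 t 47.2
```

Emit:
move_arm(series="1 0 0 -.3 0 0 0;1 0 0 -.6 0 0 0;1 0 0 -.9 0 0 0;1 0 0 -.9 0 0 0;1 0 0 -.7 0 0 0;1 0 0 -.3 0 0 4;1 0 0 0 0 0 8;1 0 0 0 0 0 9;1 0 0 0 0 0 9;1 0 0 0 0 0 9;1 0 0 0 0 0 9;1 0 0 0 0 0 9;1 0 0 0 0 0 9;1 0 0 0 0 0 9;1 0 0 0 0 0 5;1 0 0 0 0 0 0;1 0 0 0 0 0 0")

```text
clock: 49.35
eef_pos: [700.3, 13.8, 185.2]
tcp_rot: [3.141, -0.007, 0.227]
contact_force: [-0.6, 0.3, -0.5]
opening: 0.121
```

```bash
python3 -c "
from h import *
go(539.8,-262.8,150,12.6)
snap('p10',(190,420,80,320),None,3)"
```

```text
now t= [-5.47  5.84  0.88] az= 0.4
tgt t= [-5.43  5.87  0.88] az= 0.4
pos [700.3  13.8 185.2] rpy [180.   -0.4  13. ] F [-0.6  0.3 -0.5] op 0.121 t 49.4
(720, 690, 3) 0.8333333333333334
```

View pics/p10.png

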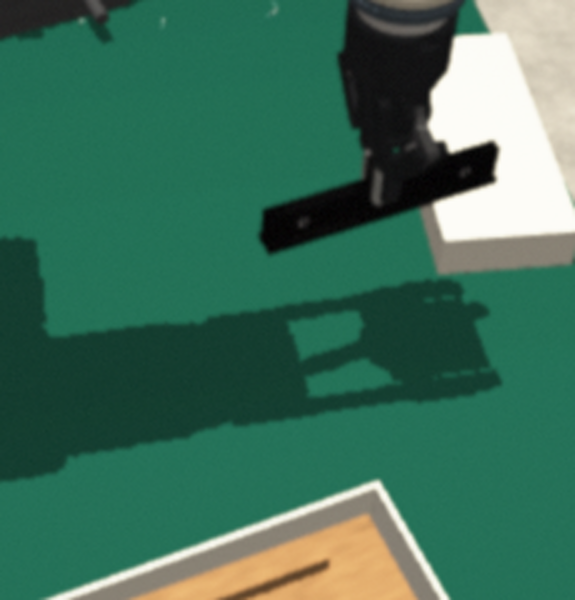

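The strip is held level and near its middle (ends at columns 262 and 497, finger at 380). Next it goes over the box.

Emit:
move_arm(series="1 -.3 .3 0 0 0 .4;1 -.6 .65 0 0 0 0;1 -.75 .8 0 0 0 0;1 -.75 .8 0 0 0 0;1 -.75 .8 0 0 0 0;1 -.75 .8 0 0 0 0;1 -.7 .8 0 0 0 0;1 -.5 .5 0 0 0 0;1 -.2 .2 0 0 0 0;1 0 0 .3 0 0 0;1 0 0 .3 0 0 0;1 0 0 .2 0 0 0;1 0 0 0 0 0 0;1 0 0 0 0 0 0")

```text
clock: 51.15
eef_pos: [533.0, -263.8, 149.0]
tcp_rot: [3.141, -0.005, 0.226]
contact_force: [-0.3, 0.6, -0.8]
opening: 0.12
```

```bash
python3 -c "
from h import *
go(539.8,-262.8,105,12.6)"
```

```text
now t= [0.17 0.01 1.1 ] az= 0.4
tgt t= [0.17 0.01 1.1 ] az= 0.4
pos [ 533.  -263.8  149. ] rpy [180.   -0.3  13. ] F [-0.3  0.6 -0.8] op 0.12 t 51.1
```

Emit:
move_arm(series="1 .17 .01 .3 0 0 .4;1 0 0 .5 0 0 0;1 0 0 .2 0 0 0;1 0 0 0 0 0 0;1 0 0 0 0 0 0")

```text
clock: 51.78
eef_pos: [542.4, -262.5, 107.9]
tcp_rot: [3.14, -0.007, 0.219]
contact_force: [0.2, 0.6, -1.8]
opening: 0.121
```

```bash
python3 -c "
from h import *
go(539.8,-262.8,79,12.6)
snap('p11',(190,390,220,400),(330,460,130,290),4)"
```

```text
now t= [-0.07 -0.01  0.72] az= -0.1
tgt t= [-0.07 -0.01  0.72] az= -0.1
pos [ 542.4 -262.5  107.9] rpy [179.9  -0.4  12.5] F [ 0.2  0.6 -1.8] op 0.121 t 51.8
(720, 1385, 3) 0.5776173285198556
```

View pics/p11.png

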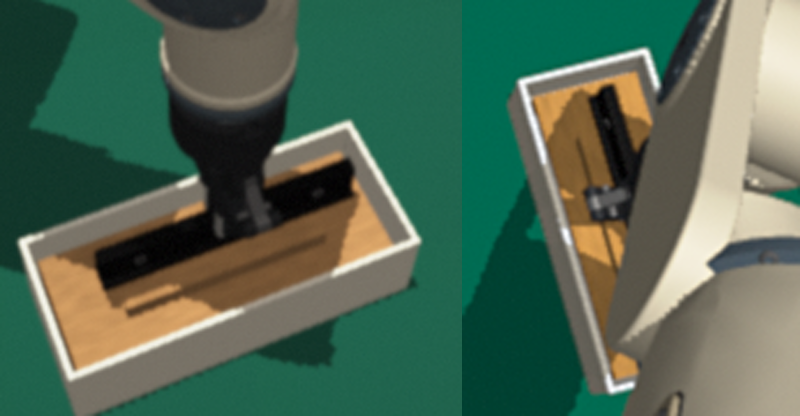

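The strip is parallel to the near rail (130,312)–(325,238) and lies over the gap. Lowering gently.

Emit:
move_arm(series="1 -.07 -.01 .1 0 -.4 -.1;1 0 0 .2 0 0 0;1 0 0 .2 0 0 0;1 0 0 .1 0 0 0;1 0 0 0 0 0 0")

```text
clock: 52.5
eef_pos: [539.5, -263.0, 82.7]
tcp_rot: [3.139, -0.0, 0.22]
contact_force: [-1.3, 0.4, -1.2]
opening: 0.128
```

```bash
python3 -c "
from h import *
go(539.8,-262.8,78,12.6)"
```

```text
now t= [ 0.01 -0.    0.12] az= 0.0
tgt t= [ 0.01 -0.    0.12] az= 0.0
pos [ 539.5 -263.    82.7] rpy [179.8  -0.   12.6] F [-1.3  0.4 -1.2] op 0.128 t 52.5
```

Emit:
move_arm(series="1 0 0 .06 0 0 0;1 0 0 .05 0 0 0;1 0 0 .01 0 0 0;1 0 0 0 0 0 0")

```text
clock: 53.0
eef_pos: [539.9, -263.1, 77.9]
tcp_rot: [3.139, -0.001, 0.22]
contact_force: [0.4, -0.5, -1.9]
opening: 0.123
```

```bash
python3 -c "
from h import *
go(539.8,-262.8,78,12.6)"
```

```text
now t= [ 0.   -0.01 -0.  ] az= 0.0
tgt t= [ 0.   -0.01 -0.  ] az= 0.0
pos [ 539.9 -263.1   77.9] rpy [179.8  -0.   12.6] F [ 0.4 -0.5 -1.9] op 0.123 t 53.0
```

Emit:
move_arm(series="1 0 0 .02 0 0 0;1 0 0 0 0 0 0;.6 0 0 0 0 0 0;.3 0 0 0 0 0 0;.3 0 0 0 0 0 0;.3 0 0 0 0 0 0;.3 0 0 -.3 0 0 0;.3 0 0 -.6 0 0 0;.3 0 0 -.9 0 0 0;.3 0 0 -.9 0 0 0;.3 -.9 0 0 0 0 0;.3 -.9 0 0 0 0 0;.3 0 .9 0 0 0 0;.3 0 -.9 0 0 0 0;.3 0 -.9 0 0 0 0;.3 0 -.9 0 0 0 0;.3 0 -.9 0 0 0 0;.3 0 -.9 0 0 0 0;.3 0 0 0 0 0 0;.3 0 0 0 0 0 0")

```text
clock: 55.5
eef_pos: [437.7, -136.8, 199.9]
tcp_rot: [3.13, -0.012, 0.219]
contact_force: [-0.3, 0.4, 0.5]
opening: 0.351
```

```bash
python3 - <<'E'
from h import *
np.set_printoptions(precision=1,suppress=True)
go(539.8,-262.8,78,12.6)
snap('p12',(190,390,220,400),(330,460,130,290),4)
for n in('side','top'):
    f=vision.grab_frame(n)[:,:,::-1].astype(int); m=np.max(f,2)<45
    for i,s,c,l in blobs(m,300,2000):
        P=ray(n,c,75)[0]
        if np.hypot(*(P[:2]-[540,-263]))<60:
            pts=np.argwhere(l)[:,::-1].astype(np.int32); W=ray(n,cv2.boxPoints(cv2.minAreaRect(pts)),75); print(n,s,W.mean(0)); print(W)
E
```

```text
now t= [1.8 3.6 3. ] az= -0.0
tgt t= [1.8 3.6 3. ] az= -0.0
pos [ 437.7 -136.8  199.9] rpy [179.3  -0.7  12.6] F [-0.3  0.4  0.5] op 0.351 t 55.5
(720, 1385, 3) 0.5776173285198556
side [ 232  300  107   53 1583] [ 544.1 -263.8   75. ]
[[ 442.8 -273.    75. ]
 [ 641.2 -226.3   75. ]
 [ 643.7 -255.8   75. ]
 [ 448.6 -300.    75. ]]
```

View pics/p12.png

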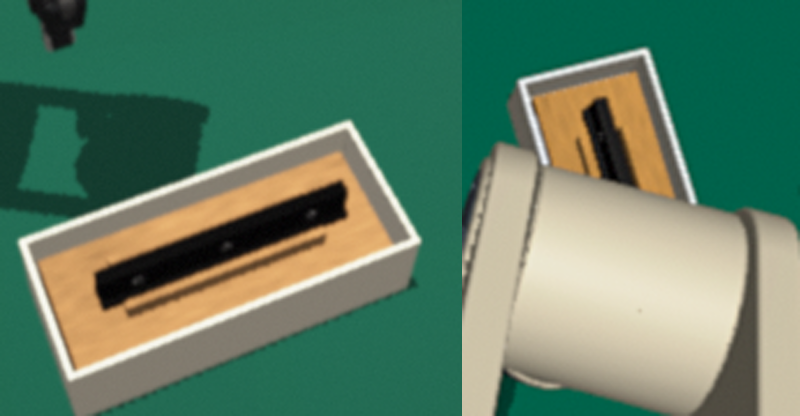

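The strip stands upright between the rails at (222,245), near rail visible below it. Its measured centre (544,-264) is within 5 mm of the divider's centre, and the arm is clear.

```bash
python3 -c "
from rig import r
print(r.sign_off())"
```

```text
the job is handed in; nothing more can be done
None
```

The guide kit is packed and the job is handed in at about 56 s of the allowed 131 s. The sign-off gave no verdict.

- **Rollers and slide block:** each was set down upright in its own pocket. The last picture before the divider went on showed all three seated. I judged their height from the tool height at release and from that picture, not by a separate measurement.
- **Divider:** I lowered it without touching the walls and released it with the tool height matching legs on the foam. Both cameras put it about 1.5 mm or less from the box centre and within about 1° of the box's direction.
- **Wear strip:** it stands on its foot between the rails, upright in the last picture. The side camera put it about 4 mm from mid-length. In the last top view the arm hid part of it, so that camera gave no measurement.

No check failed. The first grip on the large roller was about 10 mm too high, so I reopened and took it again lower before lifting. I measured the strip's position on the bench twice, and the two views differed by about 3 mm along its length, which does not matter here.

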